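Reset the tripped air cut-out

TASK

The air cut-out box has tripped and must be reset before it goes back on the test press. With the fingertips only, push the sliding metal guard on its top fully open, reach down into the well underneath and press the sunken reset key in as far as it goes, then push the guard fully shut over the well again and let go. Do not pinch or lift anything, do not shove the box out of its place, leave the round vent button on it alone, and do not disturb the things lying around.

Things in the scene. Friction and masses are not known exactly. Their poses are not given: they have to be found in the camera images.
- cutout: the air cut-out: a loose grey painted box on rubber feet, 1.8 kg, 115 mm along its x, 160 mm along its y, flat top (the rim of the well) 60 mm above the table. Origin under its centre on the table; z up. At yaw 0 its x axis points away from the robot; it stands turned by up to 0.5 rad either way. Two brass ports stick out 24 mm from its +x side. Two guide rails run along x on the top, at y = -6.5 and +66.5 mm, 5 mm wide and standing 9 mm above the top
- well_rim (a point): centre of the mouth of the well, at the level of the box's flat top; fixed to the box 17.5 mm to -x and 30 mm to +y of the box's origin; axes as the box. The well is rectangular, 36 mm along x and 56 mm along y, with straight walls, 30 mm deep. Hidden by the guard at the start
- guard_tab (a point): centre of the upright thumb tab of the guard. The guard is a flat aluminium plate, 44 mm along the box's x and 66 mm along its y, that lies over the well and slides between the rails; the plate's upper face is 4.5 mm above the box's top. The tab stands up across the middle of the plate: 3 mm thick along x (7 mm at its foot), 40 mm wide along y, its upper edge 25.5 mm above the box's top; this point is 14.5 mm above the box's top. The tab can be pushed on either face
- guard (a joint): how far the guard has slid open along the box's +x, in m: 0 fully shut, exactly over the well; 0.042 fully open, where the whole well is free. It has light friction (1.2 N) and stays where it is left; it stands between 0 and 4 mm at the start
- key_top (a point): centre of the upper face of the reset key: a plain metal pad, 24 mm along the box's x and 40 mm along its y, in the middle of the well, 13 mm below the rim when tripped and 20 mm below it when fully in
- reset_key (a joint): how far the reset key is pressed in, in m: 0 tripped (at the start at most 1 mm), 0.007 fully in. It goes straight down against a stiff friction of about 4 N, has no return spring and stays where it is left
- vent_top (a point): centre of the top of the round black vent button: 35 mm across, standing 19 mm above the box's top, beside the well at 17.5 mm to -x and 53 mm to -y of the box's origin. Not to be pressed
- vent_button (a joint): how far the vent button is pressed, in m: 0 free, 0.005 fully down; sprung, about 1 to 3.5 N
- seal_block_a: loose aluminium test block with a round recess, 44 x 50 x 18 mm, beside the box; origin at the centre of its underside; leave alone
- seal_block_b: second, equal aluminium test block, 44 x 50 x 18 mm, beside the box; origin at the centre of its underside; leave alone
- nest: loose aluminium nest cylinder with a pad on top and a side fitting, 47 x 60 x 51 mm, beside the box; origin at the centre of its underside; leave alone
- loose_fitting: loose brass and black push-in fitting, 12 x 32 x 14 mm, lying by the box; origin at the centre of its underside; leave alone
- tape: blue roll of tape, 71 mm across, 23 mm high, at the left; origin at the centre of its underside; leave alone
- oil_bottle: squeeze oil bottle with a red nozzle, 41 mm across, 125 mm high, at the left back; origin at the centre of its underside; leave alone

How it is judged:
On the way, in this order (a step that is already met when the one before it is completed fails the run):
1. the guard is open, at least 38 mm (value of joint guard above 0.038 m), for 0.1 s.
2. the reset key is pressed in, at least 6 of its 7 mm, with the guard open (value of joint reset_key above 0.006 m and value of joint guard above 0.03 m), for 0.1 s.
3. the guard is shut again to within 3 mm (value of joint guard below 0.003 m), for 0.2 s.
At the end, for the whole second after the job is handed in: The reset key is in by at least 6 of its 7 mm, the guard is shut to within 3 mm, the vent button is free, and the box stands flat and still within 20 mm of where it was (value of joint reset_key above 0.006 m and value of joint guard below 0.003 m and value of joint vent_button below 0.0015 m and distance of cutout from where it was at the start of the episode below 0.02 m and angle between cutout's own z axis and vertical below 0.03 rad and linear speed of cutout below 0.01 m/s); the robot touches nothing.
It fails at once if the vent button is pressed by more than 2 mm (value of joint vent_button above 0.002 m).
It fails at once if the box is lifted by more than 6 mm or tipped (height (world z) of cutout above 0.006 m or angle between cutout's own z axis and vertical above 0.08 rad).
It fails at once if the box is shoved or carried more than 25 mm (distance of cutout from where it was at the start of the episode above 0.025 m).
It fails at once if a bystander is moved more than 15 mm or lifted (distance of any of seal_block_a, seal_block_b, nest, loose_fitting, tape, oil_bottle from where it was at the start of the episode above 0.015 m).
It also fails if it takes over 48 s, if anything falls off the work surface, if the arm or the gripper's body presses on something with over 40 N, if the wrist force passes 120 N, or if a joint passes its speed limit or range.

ROBOT

A 6-joint arm with a two-finger parallel gripper is mounted at the origin on a cart in front of the work surface, level with it; the furniture and walls round the work are solid. World frame = base frame: x ahead of the robot, y to its left, z up, the work surface at z = 0. Lengths are in m, angles in rad, forces in N, time in s.
With the tool pointing down it reaches from about 0.35 to 0.85 m from the base axis. Payload 8.1 kg.
Tool frame: the origin (TCP) lies on the centre line of the jaws, within the pads' length; the fingertips stand robot.finger_overhang ahead of it and the grasp point (between the pads) lies 5 mm behind it (robot.finger_overhang is the distance from the TCP to the fingertips, in m); z points along the fingers, y is the direction in which the jaws open and shut (so a half turn about z gives the same grasp; the last joint's range is limited). The gripper opens to 93 mm and grips with 3 to 60 N. Pads are 15 mm wide; open, the fingers measure 128 mm over their backs; the gripper's body (75 mm by 188 mm) begins 65 mm behind the grasp point.
Start: joints at [1.251, 0.13, 1.488, -0, 1.523, -0.085], TCP at [0.14, 0.584, 0.233] pointing down, gripper open.
Joint ranges: [-2.96, 2.96], [-0.89, 2.26], [0.02, 2.5], [-1.34, 4.48], [0, 2.73], [-2.66, 2.66]. Speed limits (rad/s): [2.39, 2.39, 2.79, 3.14, 3.14, 3.14].

INTERFACE

Orientations are given as a rotation vector (axis times angle).
In Python, from plant import robot gives the robot as it stands. The module is installed in compiled form; this text tells all that it offers.
- The arm moves only by the tool carry_out, never from a script. Its argument "commands" is a list that holds one entry, the list of rows, each a list of 4 numbers: the shift along the tool's x, y, z in cm, then the turn about the tool's z in degrees. In form: [[[tx, ty, tz, roll], ...]]. A call has 1 to 20 rows; each row shifts and turns the commanded pose from where the row before left it, along the tool's axes as they then stand; what a row does not reach is not made up. A row lasts 1/12 s, in which the tool goes at most 41.7 mm and 7.16 degrees, less where a joint would pass 70% of its speed; a pose out of reach is approached as far as the arm can. A call is refused whole if a number of a shift passes 4.17 or a number of a turn 7.16, either way. A call with a gripper value outside its range is refused whole. "claw" is the finger opening in cm, from 0 to 9.3, set as the call begins (left out, the last holds). The fingers move at their own pace and stop on an object; "grip_force" is the grip in N (left out, the last holds). Time passes only in rows, so rows that do not move let the fingers close. It gives the time, the measured TCP pose, the force and the opening at its end, in the units of the state.
- robot.read_state(): the state, without advancing time (a new reading comes with each control period).
- robot.read_camera(name): name is "scene" or "side" or "wrist"; returns the picture (400x640x3 uint8, red, green, blue); there is no depth.
- robot.camera_params(name): a dict with "mtx" (3x3 intrinsics, pixels), "dist_coeffs" ([k1, k2, p1, p2, k3] as OpenCV has them; the pictures are not rectified), "R" (3x3) and "t" (3): a world point X has camera coordinates R X + t. Camera axes: x right, y down, z forward; pixel columns grow to the right and rows downward; lengths in m; the calibration is good to about 2 mm. A picture is of the moment at which its call begins: read the wrist's pose just before it. camera_params takes no time and is no camera call; for the wrist camera it gives the pose at the moment of the call.
- robot.close_job(): hands the job in, once; it reports no verdict.
The state is a dict: "t": time; "q": joint angles; "dq": joint speeds; "joint_torque": joint torques, N m; "tool_pos": TCP position; "orientation": TCP orientation; "force": force on the tool from outside, world axes, zero at the start; "wrist_torque": the same for the moment, N m; "opening": finger opening in m.
Only numpy, scipy, OpenCV 4.12 (cv2) and the standard library are available. Lean on these libraries where they do the work, as an engineer would, in place of code of your own. Each camera call takes 0.05 s, during which the arm holds its last target.

## Working session

There is one attempt and no reset: what is moved stays moved. The work goes in short steps, Python scripts to look and compute and a tool call to move; the robot and the scene stay as the last step left them, time stands still between calls to the robot, and variables do not carry over. Pictures are saved under pics/ and viewed, and the job is handed in when it is done.

Besides the shell and the picture viewer there is one more tool, called after "Emit:" as name(argument=value, ...), one argument or row to a line, values as JSON. carry_out: Moves the arm, as the interface text tells. Its arguments: {"type":"object","properties":{"commands":{"type":"array","items":{"type":"array","items":{"type":"array","items":{"type":"number"}}}},"claw":{"type":"number"},"grip_force":{"type":"number"}},"required":["commands"]}

```bash
mkdir -p pics
python3 - <<'E'
from plant import robot
import cv2,numpy as np
s=robot.read_state()
print({k:np.round(v,4) if not isinstance(v,dict) else v for k,v in s.items()}, robot.finger_overhang)
for n in ["scene","side","wrist"]:
    p=robot.camera_params(n); print(n,np.round(p["mtx"],1).tolist(),np.round(p["dist_coeffs"],3),np.round(p["R"],3).tolist(),np.round(p["t"],3))
    im=robot.read_camera(n); cv2.imwrite(f"pics/{n}0.png",im[:,:,::-1])
E
```

```text
{'t': np.float64(0.0), 'q': array([ 1.2506,  0.1312,  1.4892,  0.    ,  1.523 , -0.0854]), 'dq': array([-0.0006, -0.    , -0.0001, -0.0015,  0.0002, -0.0016]), 'joint_torque': array([-8.00000e-04, -5.59836e+01, -4.91764e+01,  7.69000e-02,
        3.46000e-02, -1.00000e-04]), 'tool_pos': array([0.1394, 0.583 , 0.2316]), 'orientation': array([-3.6800e-01, -3.1196e+00,  2.8000e-03]), 'force': array([-0.2912,  0.3391,  0.72  ]), 'wrist_torque': array([ 0.0123, -0.0492, -0.0147]), 'opening': np.float64(0.0931)} 0.014
scene [[489.1, 0.0, 321.3], [0.0, 489.1, 205.4], [0.0, 0.0, 1.0]] [0.022 0.    0.    0.    0.   ] [[0.867, -0.499, -0.012], [-0.397, -0.675, -0.622], [0.302, 0.544, -0.783]] [-0.417  0.331  1.111]
side [[516.6, 0.0, 317.5], [0.0, 516.6, 195.9], [0.0, 0.0, 1.0]] [-0.004  0.     0.     0.     0.   ] [[-0.955, -0.297, 0.021], [-0.187, 0.543, -0.819], [0.231, -0.785, -0.574]] [0.544 0.126 1.142]
wrist [[324.2, 0.0, 321.2], [0.0, 324.2, 197.0], [0.0, 0.0, 1.0]] [-0.047  0.     0.     0.     0.   ] [[0.233, 0.973, -0.002], [0.941, -0.224, 0.255], [0.248, -0.062, -0.967]] [-0.599 -0.031  0.391]
```

View pics/scene0.png

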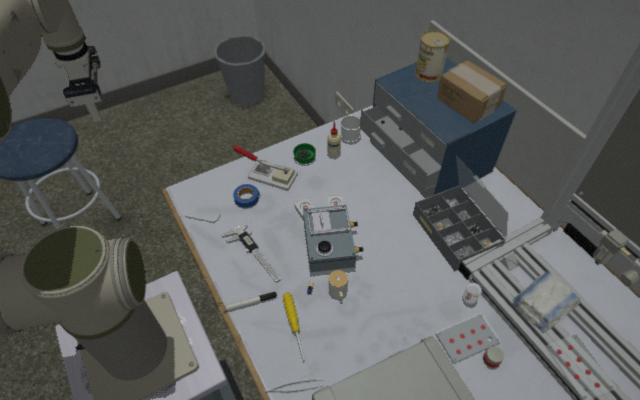

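View pics/side0.png

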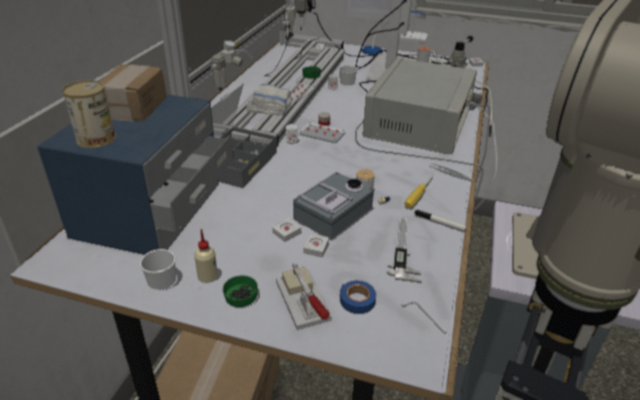

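View pics/wrist0.png

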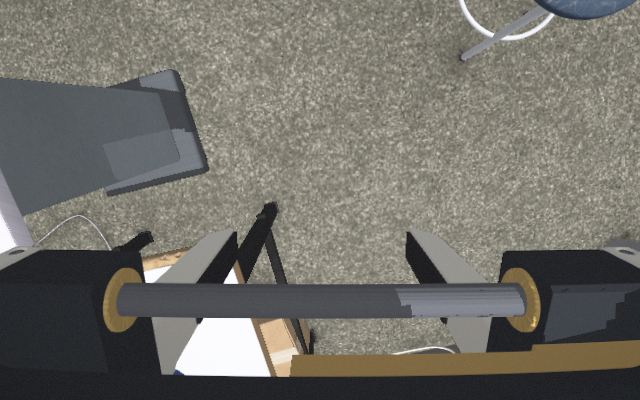

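The scene shows the box around (330,235), with the vent near (325,247) and the guard near (323,222). In the side view the box is at (333,203) and the vent at (354,184). I'll enlarge both crops.

```bash
python3 - <<'E'
import cv2
a=cv2.imread("pics/scene0.png")[175:305,265:395]; b=cv2.imread("pics/side0.png")[150:260,260:400]
cv2.imwrite("pics/sc_crop.png",cv2.resize(a,None,fx=4.5,fy=4.5,interpolation=cv2.INTER_CUBIC))
cv2.imwrite("pics/si_crop.png",cv2.resize(b,None,fx=5,fy=5,interpolation=cv2.INTER_CUBIC))
E
cat > h.py <<'E'
from plant import robot
import cv2,numpy as np
from scipy.spatial.transform import Rotation as Rn
def ray(n,px,p=None):
    p=p or robot.camera_params(n)
    u=cv2.undistortPoints(np.array([[px]],float),np.array(p["mtx"]),np.array(p["dist_coeffs"]))[0,0]
    R=np.array(p["R"]);t=np.array(p["t"])
    return -R.T@t, R.T@np.array([u[0],u[1],1])
def onz(n,px,z,p=None):
    o,d=ray(n,px,p); return o+d*(z-o[2])/d[2]
def proj(n,X,p=None):
    p=p or robot.camera_params(n)
    return cv2.projectPoints(np.array(X,float).reshape(-1,3),cv2.Rodrigues(np.array(p["R"]))[0],np.array(p["t"],float),np.array(p["mtx"]),np.array(p["dist_coeffs"]))[0][:,0]
E
```

```text
(no output)
```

View pics/sc_crop.png

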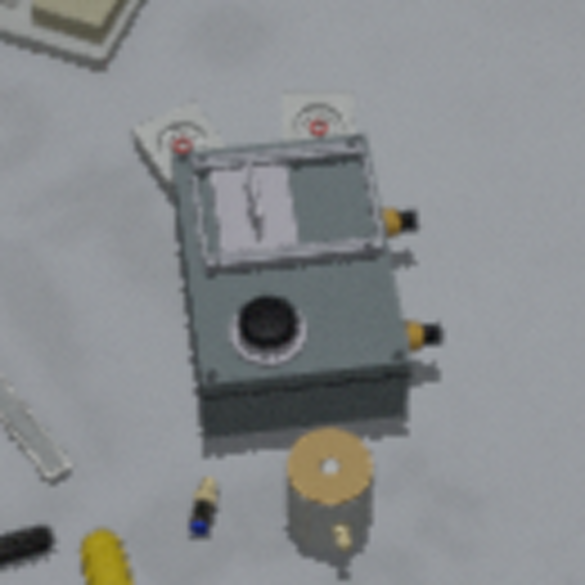

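View pics/si_crop.png

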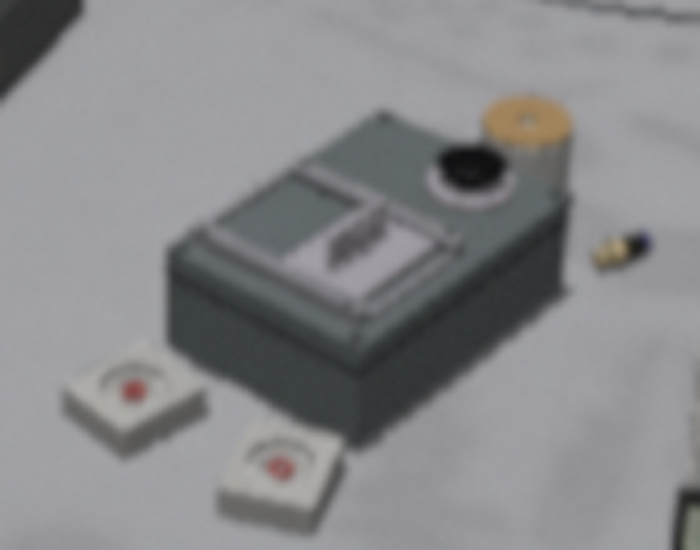

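In the scene crop the box's top corners are at about (178,155), (362,137), (408,368) and (200,385), and the vent cap is at (267,320). In the side crop the corners are (380,113), (168,250), (358,358) and (568,203), and the vent is at (470,165).

```bash
cat >> h.py <<'E'
def boxfit(pts_world, local):
    A=np.array(local)[:,:2];B=np.array(pts_world)[:,:2];a=A-A.mean(0);b=B-B.mean(0)
    th=np.arctan2((a[:,0]*b[:,1]-a[:,1]*b[:,0]).sum(),(a*b).sum())
    R=np.array([[np.cos(th),-np.sin(th)],[np.sin(th),np.cos(th)]]); c=B.mean(0)-R@A.mean(0)
    return c,th,np.linalg.norm(B-(A@R.T+c),axis=1)
E
python3 - <<'E'
from h import *
sc=[((178,155),(-.0575,.08),.06),((362,137),(.0575,.08),.06),((408,368),(.0575,-.08),.06),((200,385),(-.0575,-.08),.06),((267,320),(-.0175,-.053),.079)]
si=[((380,113),(.0575,-.08),.06),((168,250),(.0575,.08),.06),((358,358),(-.0575,.08),.06),((568,203),(-.0575,-.08),.06),((470,165),(-.0175,-.053),.079)]
for n,L,o,f in (("scene",sc,(265,175),4.5),("side",si,(260,150),5)):
    W=[onz(n,(np.array(p)+.5)/f-.5+o,z) for p,l,z in L]
    print(n,np.round(W,4).tolist()); c,th,r=boxfit(W,[l for _,l,_ in L]); print(np.round(c,4),round(th,4),np.round(r,4))
    # tab top centre, relative
    tp={"scene":(255,200),"side":(362,235)}[n]
    w=onz(n,(np.array(tp)+.5)/f-.5+o,.0745)[:2]; R=np.array([[np.cos(th),-np.sin(th)],[np.sin(th),np.cos(th)]]); print("tab local",R.T@(w-c))
E
```

```text
scene [[0.5018, 0.1254, 0.06], [0.6012, 0.0824, 0.06], [0.5389, -0.0661, 0.06], [0.4365, -0.0187, 0.06], [0.4824, -0.0117, 0.079]]
[0.5196 0.0306] -0.4137 [0.003  0.0036 0.0013 0.0019 0.0008]
tab local [-0.01442558  0.03094228]
side [[0.5438, -0.0631, 0.06], [0.6042, 0.0817, 0.06], [0.4994, 0.1311, 0.06], [0.4382, -0.0159, 0.06], [0.4842, -0.0041, 0.079]]
[0.5214 0.0343] -0.4104 [0.0019 0.0035 0.0013 0.0015 0.0033]
tab local [-0.01376892  0.02341447]
```

Emit:
carry_out(
  commands=[
    [[-2.9, -2.3, 0, 0], [-2.9, -2.3, 0, 0], [-2.9, -2.3, 0, 0], [-2.9, -2.3, 0, 0], [-2.9, -2.3, 0, 0], [-2.9, -2.3, 0, 0], [-2.9, -2.3, 0, 0], [-2.9, -2.3, 0, 0], [-2.9, -2.3, 0, 0], [-2.9, -2.3, 0, 0], [-2.9, -2.3, 0, 0], [-2.9, -2.3, 0, 0], [-2.9, -2.3, 0, 0], [-2.9, -2.3, 0, 0], [-2.9, -2.3, 0, 0], [-2.9, -2.3, 0, 0], [-2.9, -2.3, 0, 0], [-2.9, -2.3, 0, 0], [-2.9, -2.3, 0, 0], [-2.9, -2.3, 0, 0]],
  ],
)

```text
t: 1.82
tool_pos: [0.5973, -0.0005, 0.2322]
orientation: [-0.368, -3.119, -0.0]
force: [0.0, 0.1, 0.4]
opening: 0.0926
```

Emit:
carry_out(
  commands=[
    [[0, 0, 0, 5.1], [0, 0, 0, 5.1], [0, 0, 0, 0], [0, 0, 0, 0], [0, 0, 0, 0]],
  ],
)

```text
t: 2.23
tool_pos: [0.5964, 0.0016, 0.2325]
orientation: [-0.639, -3.076, -0.0]
force: [-0.1, 0.2, -0.0]
opening: 0.0929
```

Run:
```python
from h import *
import json
s=robot.read_state();p=robot.camera_params("wrist");im=robot.read_camera("wrist")
print(s["t"],s["tool_pos"],Rn.from_rotvec(s["orientation"]).as_matrix().round(4).tolist(),s["q"],s["force"])
cv2.imwrite("pics/w1.png",im[:,:,::-1]); json.dump({k:np.array(v).tolist() for k,v in p.items()},open("w1.json","w"))
c=np.array([.5205,.032]);th=-.412
R=np.array([[np.cos(th),-np.sin(th)],[np.sin(th),np.cos(th)]])
print([proj("wrist",[*(c+R@np.array(l)),z],p)[0].round(0).tolist() for l,z in [((-.0575,.08),.06),((.0575,.08),.06),((.0575,-.08),.06),((-.0575,-.08),.06),((-.0175,-.053),.079),((-.0175,.03),.0855)]])
```

```text
2.2333 [0.59642145 0.00156784 0.23252947] [[-0.9173, 0.3981, -0.0002], [0.3981, 0.9173, 0.0001], [0.0002, -0.0, -1.0]] [-8.33559345e-02  1.21036668e-01  1.49854390e+00  5.53921666e-05
  1.52224114e+00 -1.24470096e+00] [-0.06816412  0.20759022 -0.00632512]
[[404.0, 35.0], [398.0, 158.0], [239.0, 158.0], [232.0, 35.0], [259.0, 78.0], [352.0, 77.0]]
```

View pics/w1.png

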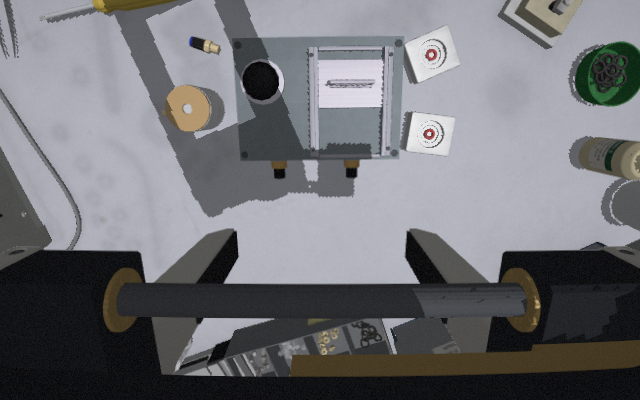

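The wrist view shows the box aligned with the picture: corners near (404,38), (401,160), (240,160) and (234,38), the vent at (262,81) and the tab at (351,83). This agrees with the prediction to about 3 px. I'll refine it from an enlarged crop.

Run:
```python
import cv2
a=cv2.imread("pics/w1.png")[25:185,225:415]
cv2.imwrite("pics/w1c.png",cv2.resize(a,None,fx=3.7,fy=3.7,interpolation=cv2.INTER_CUBIC))
```

```text
(no output)
```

View pics/w1c.png

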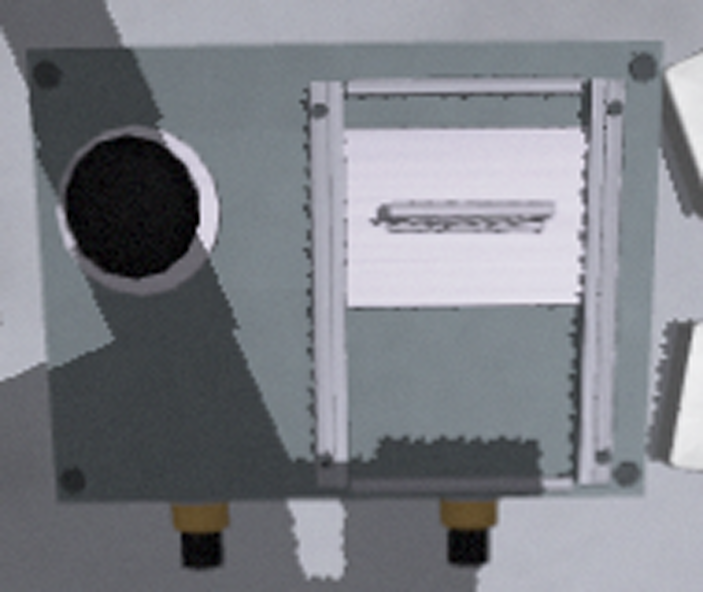

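Run:
```python
from h import *
import json
p=json.load(open("w1.json"));o=np.array((225,25));f=3.7
L=[((26,50),(-.0575,-.08),.06),((663,42),(-.0575,.08),.06),((645,495),(.0575,.08),.06),((57,502),(.0575,-.08),.06),((132,205),(-.0175,-.053),.079)]
P=lambda px,z:onz("wrist",(np.array(px)+.5)/f-.5+o,z,p)
W=[P(a,z) for a,_,z in L]
c,th,r=boxfit(W,[l for _,l,_ in L]);print(c,th,r.round(4))
R=np.array([[np.cos(th),-np.sin(th)],[np.sin(th),np.cos(th)]])
for n,px,z in [("tabtop",(468,207),.0855),("plate-x",(463,127),.0645),("plate+x",(463,305),.0645),("tab ends",(378,209),.0855),("",(556,209),.0855)]: print(n,(R.T@(P(px,z)[:2]-c)).round(4))
T=np.array([.5964,.0016]); print("tcp local",R.T@(T-c))
```

```text
[0.52201954 0.03184039] -0.3979248703863328 [0.0005 0.0003 0.0002 0.0004 0.0009]
tabtop [-0.0155  0.0288]
plate-x [-0.0366  0.0293]
plate+x [0.0068 0.0296]
tab ends [-0.0153  0.0075]
 [-0.0149  0.0498]
tcp local [0.08028724 0.00094527]
```

Emit:
carry_out(
  commands=[
    [[0, 0, 0, -0.6], [2.95, 0.73, 0, 0], [2.95, 0.73, 0, 0], [2.95, 0.73, 0, 0], [2.95, 0.73, 0, 0], [0, 0, 0, 0], [0, 0, 0, 0], [0, 0, 2.5, 0], [0, 0, 2.5, 0], [0, 0, 2.5, 0], [0, 0, 2.5, 0], [0, 0, 0, 0], [0, 0, 0, 0], [0, 0, 0, 0]],
  ],
  claw=0,
  grip_force=10,
)

```text
t: 3.45
tool_pos: [0.5006, 0.0741, 0.1342]
orientation: [0.627, 3.077, 0.0]
force: [0.9, 0.0, -0.2]
opening: 0.0043
```

```bash
cat >> h.py <<'E'
C=np.array([.5220,.0318]);TH=-.398
RB=np.array([[np.cos(TH),-np.sin(TH)],[np.sin(TH),np.cos(TH)]])
def rep():
    s=robot.read_state();m=Rn.from_rotvec(s["orientation"]).as_matrix()
    l=RB.T@(s["tool_pos"][:2]-C)
    print("t",s["t"],"local mm",(l*1e3).round(1),"tip z mm",round((s["tool_pos"][2]-.014)*1e3,1),"yaw err",round(np.arctan2(-m[0,1],m[1,1])-TH,4) ,"F",(RB.T@s["force"][:2]).round(1),s["force"][2].round(1),"open",round(s["opening"],4))
def pic(n,name):
    cv2.imwrite("pics/"+name,robot.read_camera(n)[:,:,::-1])
E
python3 - <<'E'
from h import *
rep();pic("wrist","w2.png");pic("side","s2.png")
a=cv2.imread("pics/s2.png")[100:260,230:430];cv2.imwrite("pics/s2c.png",cv2.resize(a,None,fx=3.7,fy=3.7,interpolation=cv2.INTER_CUBIC))
E
```

```text
t 3.45 local mm [-36.1  30.7] tip z mm 120.2 yaw err -0.0043 F [0.8 0.4] -0.2 open 0.0043
```

View pics/s2c.png

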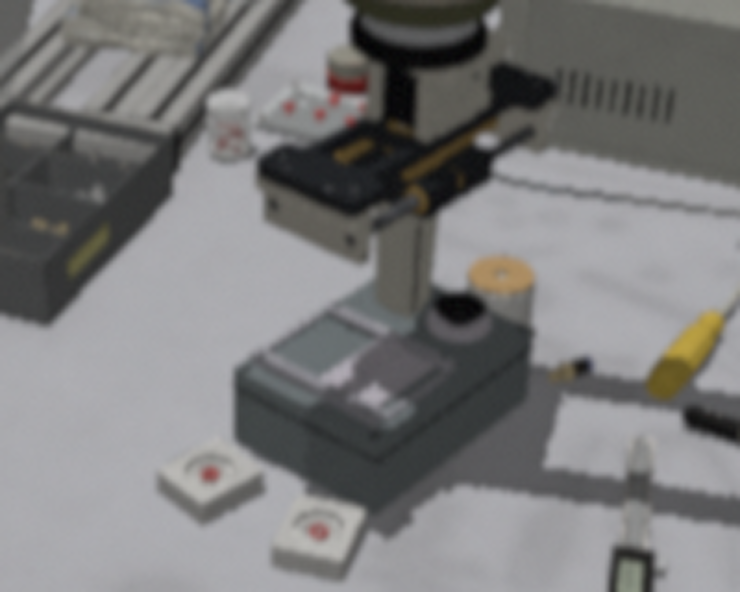

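View pics/w2.png

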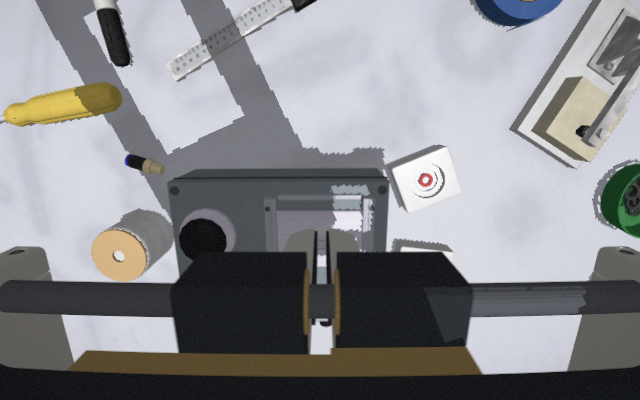

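The side view shows the closed fingers above the guard end of the box. The wrist view shows the fingertip's edge near (322,232) and the box edge at row 178. I'll check which side of the tab the tip is on.

Run:
```python
from h import *
for r in (231,235,240):
  for c in (290,355): print(r,c,(RB.T@(onz("wrist",(c,r),.1202)[:2]-C)*1e3).round(1))
```

```text
231 290 [-41.6  14.5]
231 355 [-41.4  50.3]
235 290 [-39.2  14.5]
235 355 [-39.1  50.3]
240 290 [-36.3  14.4]
240 355 [-36.1  50.4]
```

Emit:
carry_out(
  commands=[
    [[0.2, 0, 0, 0], [0, 0, 1.2, 0], [0, 0, 1.2, 0], [0, 0, 1.2, 0], [0, 0, 1.2, 0], [0, 0, 0, 0], [0, 0, 0, 0], [0, 0, 0, 0]],
  ],
)

```text
t: 4.22
tool_pos: [0.4976, 0.0751, 0.0844]
orientation: [-0.628, -3.078, 0.0]
force: [0.0, 0.9, 0.4]
opening: 0.0003
```

Run:
```python
from h import *
rep()
```

```text
t 4.2167 local mm [-39.3  30.4] tip z mm 70.4 yaw err -0.0043 F [-0.3  0.8] 0.4 open 0.0003
```

Emit:
carry_out(
  commands=[
    [[-0.5, 0, 0, 0], [-0.5, 0, 0, 0], [-0.5, 0, 0, 0], [-0.5, 0, 0, 0], [-0.5, 0, 0, 0], [-0.5, 0, 0, 0], [-0.5, 0, 0, 0], [-0.5, 0, 0, 0], [-0.5, 0, 0, 0], [-0.5, 0, 0, 0], [-0.2, 0, 0, 0], [0, 0, 0, 0], [0, 0, 0, 0], [0, 0, 0, 0]],
  ],
)

```text
t: 5.38
tool_pos: [0.5454, 0.0547, 0.0845]
orientation: [-0.628, -3.078, 0.0]
force: [-1.9, 0.5, 1.1]
opening: 0.0003
```

Run:
```python
from h import *
rep();pic("wrist","w3.png");pic("scene","c3.png")
a=cv2.imread("pics/c3.png")[175:305,265:395]; 
b=cv2.imread("pics/w3.png")[50:310,160:460]
cv2.imwrite("pics/w3c.png",cv2.resize(b,None,fx=2.2,fy=2.2,interpolation=cv2.INTER_CUBIC))
cv2.imwrite("pics/c3c.png",cv2.resize(a,None,fx=4.5,fy=4.5,interpolation=cv2.INTER_CUBIC))
```

```text
t 5.3833 local mm [12.7 30.2] tip z mm 70.5 yaw err -0.0043 F [-2.  -0.3] 1.1 open 0.0003
```

View pics/w3c.png

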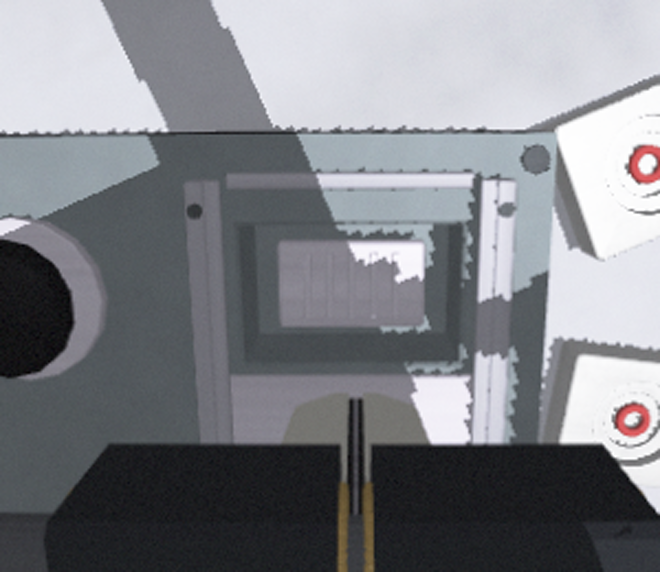

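View pics/c3c.png

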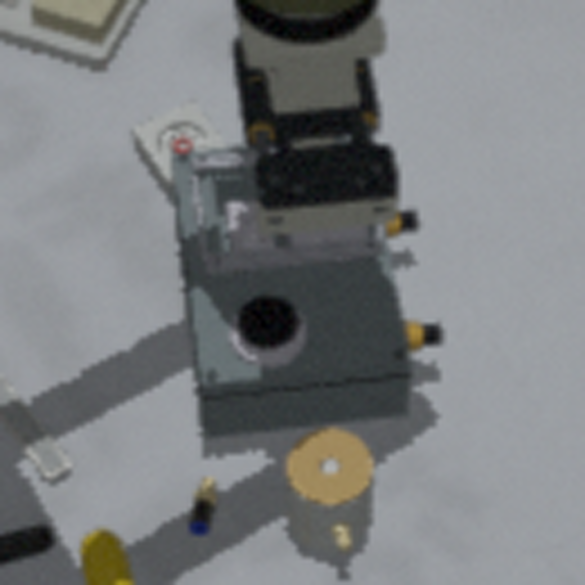

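The well with the key now shows in the wrist crop, the key centred near (352,283) and the plate's edge at row 373. I'll measure the guard opening and the box pose.

Run:
```python
from h import *
p=robot.camera_params("wrist")
for n,px,z in [("plate edge",(330,374),.0645),("well -x",(350,222),.06),("well corner -y",(238,222),.06),("well corner +y",(465,222),.06),("boxedge -x",(350,132),.06),("box corner",(556,130),.06),("key",(352,283),.047),("key -x",(352,240),.047),("key+x",(352,326),.047)]:
  q=(np.array(px)+.5)/2.2-.5+(160,50); print(n,(RB.T@(onz("wrist",q,z,p)[:2]-C)*1e3).round(1))
```

```text
plate edge [ 2.  24.4]
well -x [-36.1  29.7]
well corner -y [-36.3   1.9]
well corner +y [-36.   58.3]
boxedge -x [-57.8  29.9]
box corner [-58.2  79.6]
key [-18.1  30.1]
key -x [-29.8  30.1]
key+x [-6. 30.]
```

Emit:
carry_out(
  commands=[
    [[-0.1, 0, 0, 0], [-0.1, 0, 0, 0], [0, 0, 0, 0], [0, 0, 0, 0], [1.1, 0, 0, 0], [1.1, 0, 0, 0], [1.0, 0, 0, 0], [0, 0, 0, 0], [0, 0, 0, 0], [0, 0, 0, 0]],
  ],
)

```text
t: 6.32
tool_pos: [0.5185, 0.0663, 0.0849]
orientation: [0.627, 3.077, 0.0]
force: [-0.2, 0.4, -0.3]
opening: 0.0005
```

Run:
```python
from h import *
rep();pic("wrist","w4.png")
b=cv2.imread("pics/w4.png")[50:310,160:460]
cv2.imwrite("pics/w4c.png",cv2.resize(b,None,fx=2.2,fy=2.2,interpolation=cv2.INTER_CUBIC))
```

```text
t 6.3167 local mm [-16.6  30.4] tip z mm 70.9 yaw err -0.0042 F [-0.3  0.3] -0.3 open 0.0005
```

View pics/w4c.png

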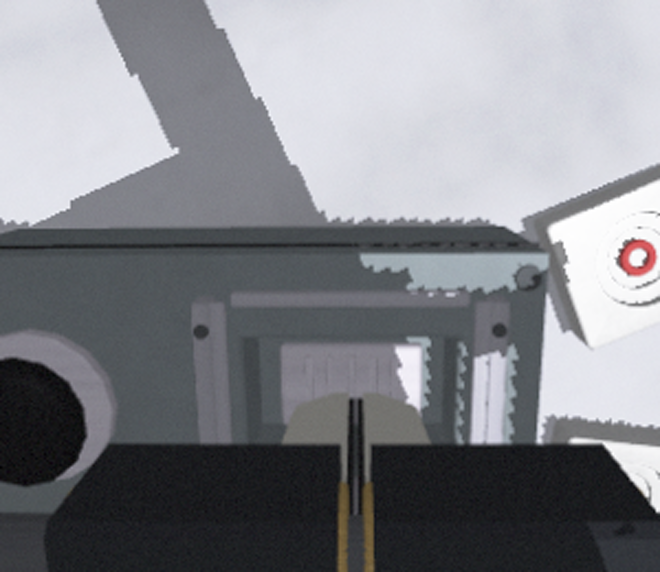

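The tip is centred over the well with the key visible below it. Next I'll descend and press in small steps.

Emit:
carry_out(
  commands=[
    [[0.1, 0, 0, 0], [0, 0, 0.7, 0], [0, 0, 0.7, 0], [0, 0, 0.6, 0], [0, 0, 0.2, 0], [0, 0, 0.2, 0], [0, 0, 0.2, 0], [0, 0, 0, 0], [0, 0, 0, 0], [0, 0, 0, 0]],
  ],
)

```text
t: 7.2
tool_pos: [0.5173, 0.0669, 0.0588]
orientation: [0.628, 3.078, 0.0]
force: [-0.0, -0.1, 0.8]
opening: 0.0004
```

Run:
```python
from h import *
rep()
```

```text
t 7.2 local mm [-17.9  30.5] tip z mm 44.8 yaw err -0.0043 F [ 0.  -0.1] 0.8 open 0.0004
```

Emit:
carry_out(
  commands=[
    [[0, 0, 0.15, 0], [0, 0, 0.15, 0], [0, 0, 0.15, 0], [0, 0, 0, 0], [0, 0, 0, 0], [0, 0, 0, 0]],
  ],
)

```text
t: 7.7
tool_pos: [0.5173, 0.0669, 0.0543]
orientation: [0.628, 3.078, 0.0]
force: [0.9, 1.0, 1.7]
opening: 0.0003
```

Run:
```python
from h import *
rep()
```

```text
t 7.7 local mm [-17.9  30.5] tip z mm 40.3 yaw err -0.0044 F [0.4 1.2] 1.7 open 0.0003
```

Emit:
carry_out(
  commands=[
    [[0, 0, 0.1, 0], [0, 0, 0.05, 0], [0, 0, 0, 0], [0, 0, 0, 0]],
  ],
)

```text
t: 8.03
tool_pos: [0.5174, 0.0669, 0.0541]
orientation: [0.627, 3.078, 0.0]
force: [-5.0, -1.3, 15.7]
opening: 0.0005
```

Emit:
carry_out(
  commands=[
    [[0, 0, 0.1, 0], [0, 0, 0, 0], [0, 0, 0, 0]],
  ],
)

```text
t: 8.28
tool_pos: [0.5175, 0.0669, 0.054]
orientation: [0.627, 3.078, 0.0]
force: [-9.8, -0.6, 23.0]
opening: 0.0008
```

The key stopped at tip z of about 40 mm, the expected bottom, and the force rose to 23 N. Now I'll lift clear and pass over the tab.

Emit:
carry_out(
  commands=[
    [[0, 0, -0.5, 0], [0, 0, -1.5, 0], [0, 0, -2.0, 0], [0, 0, -2.4, 0], [0, 0, 0, 0], [-1.5, 0, 0, 0], [-1.5, 0, 0, 0], [-1.5, 0, 0, 0], [-1.5, 0, 0, 0], [0, 0, 0, 0], [0, 0, 0, 0], [0, 0, 0, 0]],
  ],
)

```text
t: 9.28
tool_pos: [0.5711, 0.0436, 0.1148]
orientation: [-0.627, -3.076, 0.0]
force: [-0.0, 0.1, -1.1]
opening: 0.0004
```

Run:
```python
from h import *
rep();pic("wrist","w5.png")
b=cv2.imread("pics/w5.png")[20:280,160:460]
cv2.imwrite("pics/w5c.png",cv2.resize(b,None,fx=2.2,fy=2.2,interpolation=cv2.INTER_CUBIC))
```

```text
t 9.2833 local mm [40.7 29.9] tip z mm 100.8 yaw err -0.0044 F [-0.1  0.1] -1.1 open 0.0004
```

View pics/w5c.png

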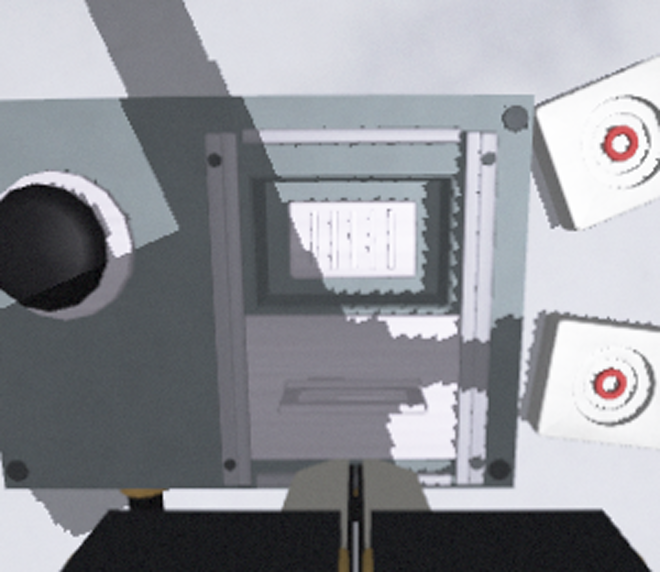

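The well is fully open, the key appears at (289–416, 202–277), and the tab at (352,400) is clear of the fingertip at row 460. I'll check the key depth from its size.

Run:
```python
from h import *
p=robot.camera_params("wrist")
g=lambda px,z:(RB.T@(onz("wrist",(np.array(px)+.5)/2.2-.5+(160,20),z,p)[:2]-C)*1e3).round(1)
for z in (.047,.040): print(z,"key width",g((416,240),z)-g((289,240),z),"centre",g((352,239.5),z))
print("plate edges",g((340,315),.0645),g((340,459),.0645),"tab",g((352,392),.0855),"tip edge",g((352,460),.1008))
print("corners",g((534,96),.06),g((514,487),.06))
```

```text
0.047 key width [ 0.1 38.6] centre [-17.9  29.8]
0.04 key width [ 0.2 39.9] centre [-17.6  29.8]
plate edges [ 2.5 26.4] [46.4 26. ] tab [19.8 29.9] tip edge [33.3 29.9]
corners [-57.3  80.1] [57.6 80.3]
```

Emit:
carry_out(
  commands=[
    [[-0.2, 0, 0, 0], [0, 0, 1.0, 0], [0, 0, 1.0, 0], [0, 0, 1.0, 0], [0, 0, 0, 0], [0, 0, 0, 0], [0.5, 0, 0, 0], [0.5, 0, 0, 0], [0.5, 0, 0, 0], [0.5, 0, 0, 0], [0.5, 0, 0, 0], [0.5, 0, 0, 0], [0.5, 0, 0, 0], [0.5, 0, 0, 0], [0.5, 0, 0, 0], [0.5, 0, 0, 0], [0, 0, 0, 0], [0, 0, 0, 0]],
  ],
)

```text
t: 10.83
tool_pos: [0.5275, 0.0624, 0.0854]
orientation: [-0.627, -3.078, -0.0]
force: [0.2, -0.2, 0.1]
opening: 0.0007
```

Run:
```python
from h import *
rep()
```

```text
t 10.8333 local mm [-6.8 30.4] tip z mm 71.4 yaw err -0.0041 F [ 0.3 -0.1] 0.1 open 0.0007
```

Emit:
carry_out(
  commands=[
    [[0.1, 0, 0, 0], [0.1, 0, 0, 0], [0, 0, 0, 0], [0, 0, 0, 0]],
  ],
)

```text
t: 11.17
tool_pos: [0.5264, 0.0629, 0.0855]
orientation: [0.628, 3.078, 0.0]
force: [2.4, -0.6, -1.8]
opening: 0.0004
```

Run:
```python
from h import *
rep();pic("scene","c6.png")
a=cv2.imread("pics/c6.png")[175:305,265:395]; cv2.imwrite("pics/c6c.png",cv2.resize(a,None,fx=4.5,fy=4.5,interpolation=cv2.INTER_CUBIC))
```

```text
t 11.1667 local mm [-8.  30.3] tip z mm 71.5 yaw err -0.0045 F [2.4 0.4] -1.8 open 0.0004
```

View pics/c6c.png

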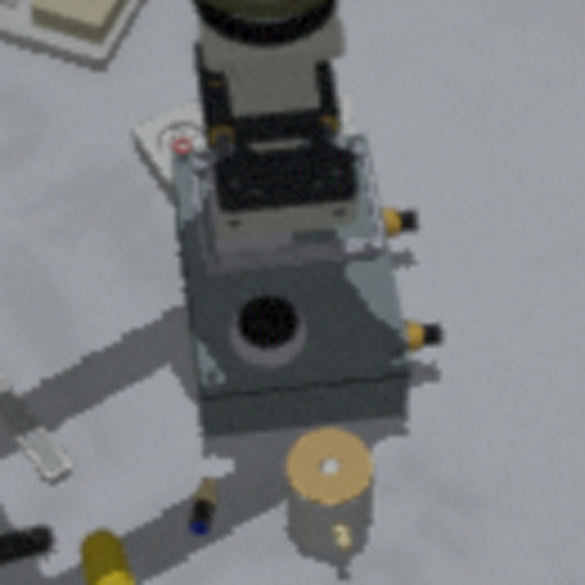

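The box hasn't moved in the scene view, and the gripper hides the guard. I'll nudge until the stop is felt, then back off.

Emit:
carry_out(
  commands=[
    [[0.1, 0, 0, 0], [0.05, 0, 0, 0], [0, 0, 0, 0], [0, 0, 0, 0]],
  ],
)

```text
t: 11.55
tool_pos: [0.5259, 0.063, 0.0857]
orientation: [0.628, 3.076, -0.0]
force: [7.3, -2.2, -5.9]
opening: 0.0007
```

Run:
```python
from h import *
rep()
```

```text
t 11.55 local mm [-8.5 30.3] tip z mm 71.7 yaw err -0.0045 F [7.5 0.8] -5.9 open 0.0007
```

Force rose to 7.5 N with almost no motion, so the guard is at its stop. I'll back off, lift and move to a viewing pose.

Emit:
carry_out(
  commands=[
    [[-0.5, 0, 0, 0], [-0.5, 0, 0, 0], [0, 0, -2, 0], [0, 0, -3, 0], [0, 0, -3, 0], [0, 0, -3, 0], [0, 0, -3, 0], [-2, 0, 0, 0], [-2, 0, 0, 0], [-2, 0, 0, 0], [-2, 0, 0, 0], [0, 0, 0, 0], [0, 0, 0, 0], [0, 0, 0, 0]],
  ],
)

```text
t: 12.72
tool_pos: [0.6071, 0.0285, 0.2252]
orientation: [-0.628, -3.077, -0.0]
force: [0.3, -0.0, -0.2]
opening: 0.0005
```

Run:
```python
from h import *
import json
rep();p=robot.camera_params("wrist");json.dump({k:np.array(v).tolist() for k,v in p.items()},open("w7.json","w"));pic("wrist","w7.png")
b=cv2.imread("pics/w7.png")[10:210,205:435]
cv2.imwrite("pics/w7c.png",cv2.resize(b,None,fx=3,fy=3,interpolation=cv2.INTER_CUBIC))
```

```text
t 12.7167 local mm [79.8 29.9] tip z mm 211.2 yaw err -0.0044 F [0.3 0.1] -0.2 open 0.0005
```

View pics/w7c.png

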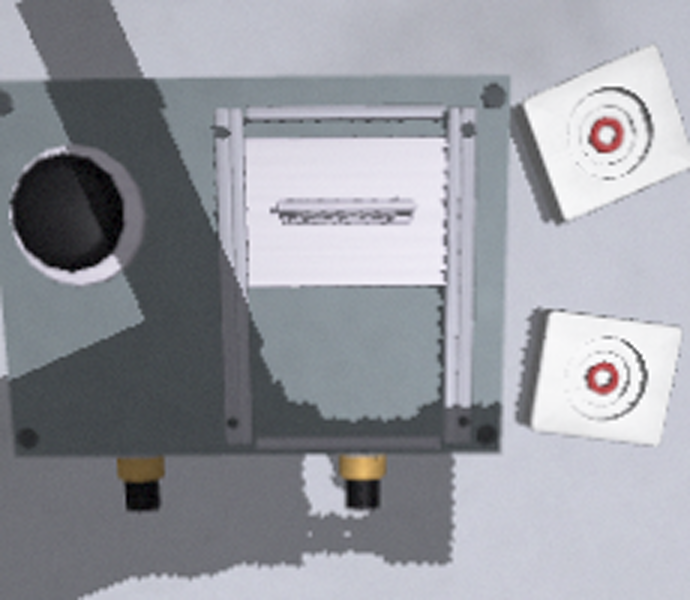

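View pics/w7.png

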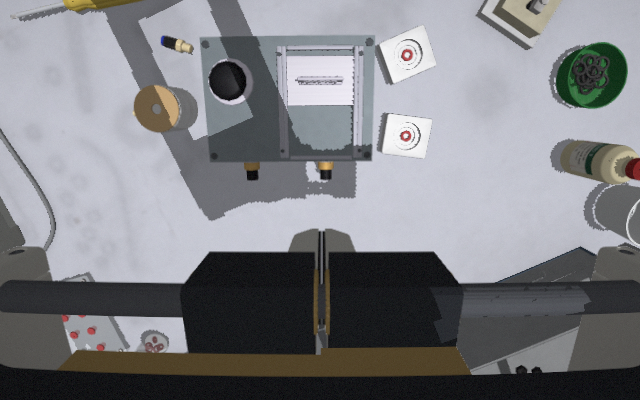

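The plate is back over the well (crop rows 137–286) and nothing touches it. Box corners are at crop (509,76) and (501,453). I'll measure these before handing in.

Run:
```python
from h import *
import json
p=json.load(open("w7.json"))
g=lambda px,z:(RB.T@(onz("wrist",(np.array(px)+.5)/3-.5+(205,10),z,p)[:2]-C)*1e3).round(1)
print("plate",g((345,137),.0645),g((345,286),.0645),"corners",g((509,76),.06),g((501,453),.06),g((17,457),.06),"vent",g((67,212),.079))
rep()
```

```text
plate [-39.6  29.5] [ 4.  29.3] corners [-57.7  79.2] [57.1 80.3] [ 57.6 -79.6] vent [-17.5 -52. ]
t 12.7667 local mm [79.6 30. ] tip z mm 211.4 yaw err -0.0042 F [0.3 0.7] 0.2 open 0.0004
```

Run:
```python
from plant import robot
print(robot.close_job()); print(robot.read_state()["t"])
```

```text
the job is handed in; nothing more can be done
None
the job is handed in; nothing more can be done
```

With the fingertips closed, I pushed the guard fully open, pressed the reset key to its stop, pushed the guard shut again and backed the arm well clear. I handed the job in at about 12.8 s. No verdict was reported, so these are my own last checks:

- **Guard open:** the plate's edges measured 42 mm open in the wrist picture before I came back over to close it.
- **Reset key:** it stopped with the fingertips at 40 mm height, and the force rose to 23 N. Its size in the picture afterwards matched a height of 40 mm, the fully-in level. After the guard closed, the key could no longer be seen.
- **Guard shut:** it measured 0 mm open, within about 1 mm, and 7.5 N could be felt against the stop.
- **Box and vent button:** the box corners were within about 1 mm of where they started. I kept clear of the vent button, and it was about 1 mm from its expected place in plan. Its height was not measured separately.
- **Bystanders:** the blocks, nest and fitting looked undisturbed in the last picture, but I did not measure them. The tape was out of that view, though the arm's path stayed well above it.

No check failed. The only disagreement was early on: the first box position, from the scene and side cameras, was about 2 mm and 0.8° off the wrist camera's, so I used the wrist measurement.

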